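# Check a drive cover on the light pad, then hold it over its screw bosses

## Robot

A 7-joint arm with a two-finger parallel gripper is mounted at the origin on the work surface. World frame = base frame: x ahead of the robot, y to its left, z up, the work surface at z = 0. Lengths are in mm, angles in rad, forces in N, time in s.
With the tool pointing down it reaches from about 425 to 1025 mm from the base axis. Payload 9.4 kg.
Tool frame: the origin (TCP) lies at the centre of the arm's flange, where the gripper is bolted on; the fingertips stand bot.finger_overhang ahead of it and the grasp point (between the pads) lies 155 mm ahead of it (bot.finger_overhang is the distance from the TCP to the fingertips, in mm); z points along the fingers, y is the direction in which the jaws open and shut (so a half turn about z gives the same grasp; the last joint's range is limited). The gripper opens to 85 mm and grips with 20 to 120 N. Pads are 22 mm wide; open, the fingers measure 114 mm over their backs; the gripper's body (76 mm by 85 mm) begins 54 mm behind the grasp point. The pads swing forward as they close: fully open they stand 13 mm farther back than shut.
Start: joints at [-1.192, 0.599, -0.003, 1.599, 0.002, 0.943, -0.08], TCP at [319.128, 650.985, 404.675] pointing down, gripper open.
Joint ranges: [-2.57, 2.57], [-0.35, 1.97], [-1.29, 1.29], [0.11, 2.56], [-1.05, 4.19], [0.11, 1.86], [-2.63, 2.63]. Speed limits (rad/s): [2.22, 2.22, 3.01, 3.01, 3.14, 3.14, 3.14].

## Interface

Orientations are given as a 3x3 rotation matrix whose columns are the frame's x, y, z axes.
In Python, from bench import bot gives the robot as it stands.
- The arm moves only by the tool move_arm, never from a script. Its argument "rows" is a list of rows, each an object with "linear": the shift along the tool's x, y, z in m, a list of three; "turn": the turn about the tool's z in degrees. A call has exactly 8 rows; each row shifts and turns the pose as measured when the row begins, along the tool's axes as they then stand; what a row does not reach is not made up. A row lasts 1/12 s, in which the tool goes at most 41.7 mm and 7.16 degrees, less where a joint would pass 70% of its speed; a pose out of reach is approached as far as the arm can. A call is refused whole if a number of a shift passes 0.0417 or a number of a turn 7.16, either way. A call with a gripper value outside its range is refused whole. "gripper" is the opening, from 0 (shut) to 1 (fully open), set as the call begins (left out, the last holds). The fingers move at their own pace and stop on an object; "squeeze" is the grip in N (left out, the last holds). Time passes only in rows, so rows that do not move let the fingers close, or fill a call up. It gives the time, the measured TCP pose, the force and the opening at its end, in the units of the state.
- bot.get_state(): the state, without advancing time (a new reading comes with each control period).
- bot.get_image(name): name is "scene" or "top" or "wrist"; returns a dict with "frame" (400x640x3 uint8, blue, green, red), "depth" (400x640 float32, mm along the optical axis (not along the pixel's ray), 0 where there is no reading), "vfov" (degrees; the focal length in pixels is half the picture's height over the tangent of half this angle, whatever the lens; pixels are square), "cx", "cy" (the principal point, pixels), "dist_coeffs" ([k1, k2, p1, p2, k3] as OpenCV has them; the pictures are not rectified), "rvec" (rotation vector, rad) and "tvec" (3), from world to camera coordinates, as OpenCV has them. Camera axes: x right, y down, z forward; pixel columns grow to the right and rows downward; lengths in mm; the calibration is good to about 2 mm. A picture is of the moment at which its call begins.
- bot.sign_off(): hands the job in, once; it reports no verdict.
The state is a dict: "time": time; "joints": joint angles; "qvel": joint speeds; "tau": joint torques, N m; "tcp_pos": TCP position; "tool_rot": TCP orientation; "wrist_force": force on the tool from outside, world axes, zero at the start; "wrist_torque": the same for the moment, N m; "width": finger opening in mm.
Only numpy, scipy, OpenCV 4.12 (cv2) and the standard library are available. Lean on these libraries where they do the work, as an engineer would, in place of code of your own. Each camera call takes 0.05 s, during which the arm holds its last target. There are 200 camera calls.

## Task

Pick up the aluminium cover plate that has three screw holes (not the one with two) by its rib and, to check it for burrs, hold it level and still for two seconds above the middle of the light pad, its underside at the height of the pointer; then carry it to the open drive unit and finish while still holding it: level and still about 2 cm above the three brass bosses, each hole over its boss so that the whole threaded hole can be seen through it (do not let go, a colleague will start the screws). Never let the cover touch the drive unit, and leave all other things where they lie.

Things in the scene. Friction and masses are not known exactly. Their poses are not given: they have to be found in the camera images.
- cover: the cover: flat aluminium plate, 4 mm thick; on its middle an upright black rib to grip, 60 mm along x, 12 mm thick (y), top 34 mm above the underside. 130 mm (x) by 90 mm (y), 0.13 to 0.25 kg. Three 14 mm holes: two at its +x end, (52, 32) and (52, -32) mm, one at its -x end, (-52, 0). Lies flat on the table. Origin: centre of its underside; z up.
- cover_hole0 (a point): centre, on the cover's underside, of its hole at (52, 32) mm in the cover's frame; belongs over thread0
- cover_hole1 (a point): centre, on the cover's underside, of its hole at (52, -32) mm in the cover's frame; belongs over thread1
- cover_hole2 (a point): centre, on the cover's underside, of its hole at (-52, 0) mm in the cover's frame; belongs over thread2
- drive_unit: open drive unit, fixed: grey tray 150 mm (x) by 110 mm (y), walls 40 mm high, gears inside (below 40 mm) and three brass bosses, 16 mm in diameter, tops 46 mm above the table, in the pattern of the cover's holes: two at its +x end, one at its -x end. The cover belongs centred over it, x axis along the unit's x axis. Origin: centre of its underside.
- thread0 (a point): centre of the boss top and of its 4 mm threaded hole (dark dot) at (52, 32) mm in the unit's frame, 46 mm above the table
- thread1 (a point): centre of the boss top and of its 4 mm threaded hole (dark dot) at (52, -32) mm in the unit's frame, 46 mm above the table
- thread2 (a point): centre of the boss top and of its 4 mm threaded hole (dark dot) at (-52, 0) mm in the unit's frame, 46 mm above the table
- light_pad: light pad, fixed: grey square 124 mm wide, white top, 12 mm high, small dark cross on its middle. At its +x side, 112 mm from the middle, stands a thin steel post, 140 mm high, with a brass pointer towards the pad, its tip 86 mm from the middle, 130 mm above the table. Origin: centre of its underside.
- view_mark (a point): the point above the pad's middle at the pointer's height, 130 mm above the table: the middle of the cover's underside is held here for the check, at any yaw
- blank: another cover, to be left alone: flat aluminium plate, 4 mm thick; on its middle an upright black rib to grip, 60 mm along x, 12 mm thick (y), top 34 mm above the underside. 110 mm (x) by 90 mm (y), with two holes, on its centre line at either end. Origin: centre of its underside.
- motor: small motor standing shaft up, 42 mm square, 34 mm high, its shaft reaching 54 mm. Origin: centre of its underside. Leave alone.
- gear: loose black gear lying flat, 62 mm in diameter, 13 mm high. Origin: centre of its underside. Leave alone.
- link: green plastic link lying flat along its x, 98 mm long, 16 mm wide, 12 mm high. Origin: under its middle. Leave alone.
- shaft: steel shaft 10 mm in diameter, 220 mm long, lying along its x in two black blocks 14 mm high, up to 30 mm wide. Origin: under its middle. Leave alone.
- screwdriver: screwdriver lying along its x, about 200 mm long. Leave alone.
- frame: black ribbed plastic frame, an open tray 90 mm by 110 mm and 22 mm high with dividers. Origin: centre of its underside. Leave alone.
Mind the look-alikes: they are no part of the job. What is shaped like the light_pad but pink or red is not meant.

How it is judged:
By the outcome, as a careful person would: the job done as asked, in the order asked, and still so for the second after the job is handed in, while the arm keeps its last pose, push and grip.
It also fails if it takes over 48 s, if anything falls off the work surface, if the arm or the gripper's body presses on something with over 40 N, if the wrist force passes 120 N, or if a joint passes its speed limit or range.

## Working session

There is one attempt and no reset: what is moved stays moved. The work goes in short steps, Python scripts to look and compute and a tool call to move; the robot and the scene stay as the last step left them, time stands still between calls to the robot, and variables do not carry over. Pictures are saved under pics/ and viewed, about 8 in all and at most 12, crops included, and the job is handed in when it is done.

Besides the shell and the picture viewer there is one more tool, called after "Request:" as name(argument=value, ...), one argument or row to a line, values as JSON. move_arm: Moves the arm, as the interface text tells. Its arguments: {"type":"object","properties":{"rows":{"type":"array","items":{"type":"object","properties":{"linear":{"type":"array","items":{"type":"number"}},"turn":{"type":"number"}}}},"gripper":{"type":"number"},"squeeze":{"type":"number"}},"required":["rows"]}

```bash
ls; mkdir -p pics; cat > h.py <<'E'
import numpy as np, cv2
from bench import bot
def cam(im):
    f=200/np.tan(np.radians(im['vfov'])/2); K=np.array([[f,0,im['cx']],[0,f,im['cy']],[0,0,1.]])
    R=cv2.Rodrigues(np.array(im['rvec'],float))[0]; return K,np.array(im['dist_coeffs'],float),R,np.array(im['tvec'],float).ravel()
def onz(im,pts,z):
    K,d,R,t=cam(im); n=cv2.undistortPoints(np.array(pts,float).reshape(-1,1,2),K,d).reshape(-1,2)
    c=-R.T@t; r=np.c_[n,np.ones(len(n))]@R; z=np.broadcast_to(z,len(n))
    return c+r*((z-c[2])/r[:,2])[:,None]
def proj(im,P):
    K,d,R,t=cam(im); return cv2.projectPoints(np.array(P,float).reshape(-1,3),np.array(im['rvec'],float),t,K,d)[0].reshape(-1,2)
E
python3 - <<'E'
from h import *
import pickle
np.set_printoptions(precision=4,suppress=True)
s=bot.get_state();print(s,bot.finger_overhang)
for n in('top','scene','wrist'):
    im=bot.get_image(n);pickle.dump(im,open(n+'0.pkl','wb'))
    K,d,R,t=cam(im);print(n,-R.T@t,R[2],K[0,0],d)
    cv2.imwrite(f'pics/{n}0.png',im['frame'])
E
```

```text
pics
{'time': 0.0, 'joints': array([-1.1917,  0.6002, -0.0025,  1.6002,  0.0018,  0.9429, -0.0798]), 'qvel': array([ 0.0013,  0.0001,  0.0002, -0.0004,  0.0006,  0.001 , -0.001 ]), 'tau': array([  0.0014, -77.6475,   1.5652, -25.7992,   0.0123,   0.0095,
         0.    ]), 'tcp_pos': array([319.0238, 650.8014, 403.7635]), 'tool_rot': array([[-0.8979,  0.4401, -0.0006],
       [ 0.4401,  0.8979, -0.0015],
       [-0.0001, -0.0016, -1.    ]]), 'wrist_force': array([-0.0539,  0.3561,  0.9745]), 'wrist_torque': array([ 0.0159,  0.0058, -0.0623]), 'width': 85.47874330960785} 173.4
top [ 304.407    63.2015 1570.823 ] [ 0.1182 -0.0146 -0.9929] 493.0744509733267 [-0.0243  0.      0.      0.      0.    ]
scene [1396.6659 -401.8188 1121.4515] [-0.638   0.3218 -0.6996] 495.92002182989324 [-0.0141  0.      0.      0.      0.    ]
wrist [253.1027 683.4447 373.7931] [ 0.2592 -0.1276 -0.9574] 309.7588123633619 [-0.0109  0.      0.      0.      0.    ]
```

View pics/top0.png

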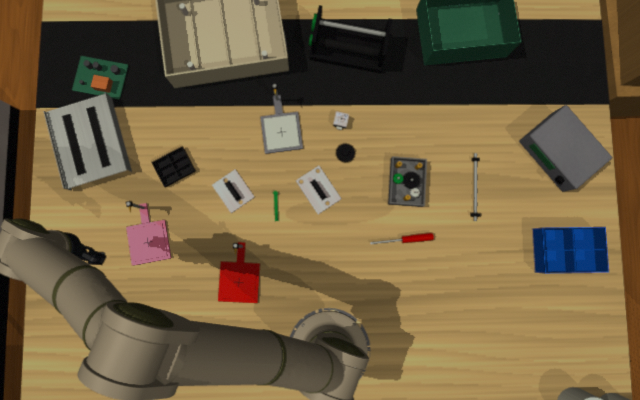

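View pics/scene0.png

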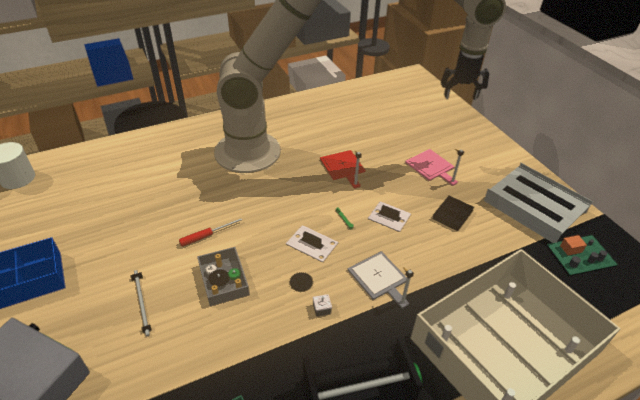

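The top view shows the candidates: plates at (233,190) and (319,190), the pad with the white top at (282,132), pink and red look-alikes at (148,242) and (239,283), and the drive unit at (407,182). I'll take one close crop to choose between the plates.

```bash
python3 - <<'E'
from h import *
import pickle
im=pickle.load(open('top0.pkl','rb'))
f=im['frame'];s=5
a=cv2.resize(f[160:220,205:350],None,fx=s,fy=s,interpolation=cv2.INTER_CUBIC)
b=cv2.resize(f[80:160,255:310],None,fx=3.5,fy=3.5,interpolation=cv2.INTER_CUBIC)
c=cv2.resize(f[150:215,380:435],None,fx=s-.7,fy=s-.7,interpolation=cv2.INTER_CUBIC)
o=np.zeros((600,800,3),np.uint8)
o[:a.shape[0],:a.shape[1]]=a;o[305:305+b.shape[0],:b.shape[1]]=b;o[305:305+c.shape[0],300:300+c.shape[1]]=c
cv2.imwrite('pics/crop1.png',o)
E
```

```text
(no output)
```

View pics/crop1.png

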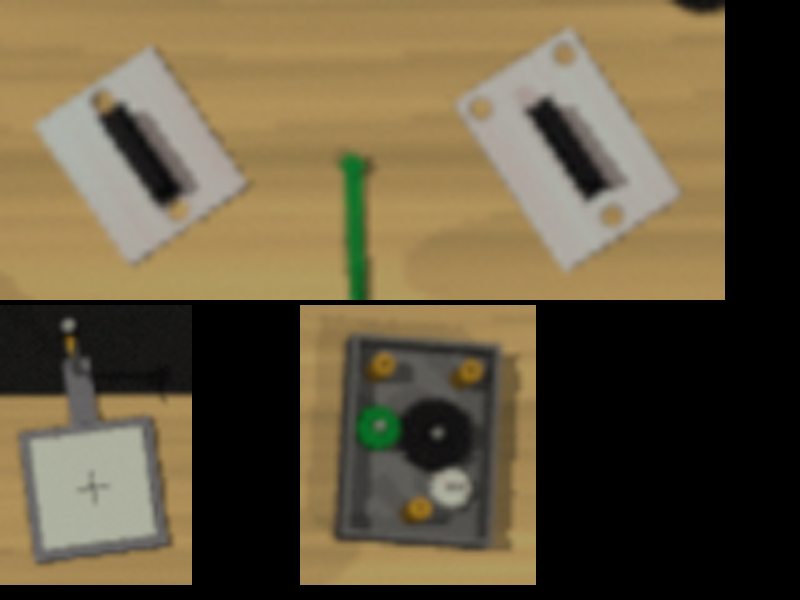

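The right plate is the one with three holes, at crop pixels (565,54), (481,109) and (612,216). The left one has two, at (102,101) and (178,210). The pad cross is at (93,487), and the bosses are at (383,365), (470,371) and (419,508). I'll turn these into positions.

```bash
cat >> h.py <<'E'
def fit(model,pts):  # 2D rigid: returns centre, yaw, resid
    m=np.array(model,float);p=np.array(pts)[:,:2];mc=m-m.mean(0);pc=p-p.mean(0)
    a=np.arctan2((mc[:,0]*pc[:,1]-mc[:,1]*pc[:,0]).sum(),(mc*pc).sum())
    R=np.array([[np.cos(a),-np.sin(a)],[np.sin(a),np.cos(a)]]);c=p.mean(0)-R@m.mean(0)
    return c,np.degrees(a),np.linalg.norm(m@R.T+c-p,axis=1)
H=[[52,32],[52,-32],[-52,0]]
E
python3 - <<'E'
from h import *
import pickle
np.set_printoptions(precision=2,suppress=True)
im=pickle.load(open('top0.pkl','rb'))
u=lambda pts,x0,y0,s,ox=0,oy=0:[((x-ox+.5)/s-.5+x0,(y-oy+.5)/s-.5+y0) for x,y in pts]
print('cover',fit(H,onz(im,u([(481,109),(565,54),(612,216)],205,160,5),3)))
print('cornerC',onz(im,u([(455,103),(571,28),(682,192),(567,271)],205,160,5),4)[:,:2].mean(0))
print('unit',fit(H,onz(im,u([(383,365),(470,371),(419,508)],380,150,4.3,300,305),46)))
print('pad',onz(im,u([(93,487)],255,80,3.5,0,305),12), 'pointer', onz(im,u([(71,352)],255,80,3.5,0,305),130))
print('post',onz(im,u([(68,325)],255,80,3.5,0,305),140))
E
```

```text
cover (array([502.28,  27.14]), np.float64(32.66464792259042), array([0.41, 0.47, 0.14]))
cornerC [502.42  26.38]
unit (array([ 521.83, -254.7 ]), np.float64(-4.910252556749987), array([0.43, 0.09, 0.42]))
pad [[690.09 144.12  12.  ]] pointer [[780.09 156.55 130.  ]]
post [[800.75 158.44 140.  ]]
```

The fits agree to under 0.5 mm, the post is 111.6 mm from the pad middle as it should be, and all points are in reach. Next is a helper that works out tool-axis rows.

```bash
cat >> h.py <<'E'
def plan(xyz,yawy,n):  # straight path of n equal rows to TCP xyz with tool-y at world angle yawy (deg)
    s=bot.get_state();R=np.array(s['tool_rot']);p=np.array(s['tcp_pos'])
    d=np.array(xyz,float)-p;y0=np.degrees(np.arctan2(R[1,1],R[0,1]));dt=(yawy-y0+180)%360-180
    print('from',p.round(1),'yawy',round(y0,2),'d',d.round(1),'turn',round(-dt,2),'t',s['time'])
    for k in range(n):
        a=np.radians(dt*k/n);Q=np.array([[np.cos(a),-np.sin(a),0],[np.sin(a),np.cos(a),0],[0,0,1]])@R
        print('{"linear":%s,"turn":%.2f},'%(np.round(Q.T@(d/n)/1000,4).tolist(),-dt/n),end='\n' if k%8==7 else '')
E
python3 -c "
from h import *
plan([502,27,330],-57.34,24)"
```

```text
from [319.1 650.9 404. ] yawy 63.89 d [ 182.9 -623.9  -74. ] turn 121.23 t 0.15
{"linear":[-0.0183, -0.02, 0.0031],"turn":5.05},{"linear":[-0.02, -0.0183, 0.0031],"turn":5.05},{"linear":[-0.0215, -0.0165, 0.0031],"turn":5.05},{"linear":[-0.0229, -0.0145, 0.0031],"turn":5.05},{"linear":[-0.0241, -0.0124, 0.0031],"turn":5.05},{"linear":[-0.0251, -0.0103, 0.0031],"turn":5.05},{"linear":[-0.0259, -0.008, 0.0031],"turn":5.05},{"linear":[-0.0265, -0.0057, 0.0031],"turn":5.05},
{"linear":[-0.0269, -0.0034, 0.0031],"turn":5.05},{"linear":[-0.0271, -0.001, 0.0031],"turn":5.05},{"linear":[-0.0271, 0.0014, 0.0031],"turn":5.05},{"linear":[-0.0268, 0.0038, 0.0031],"turn":5.05},{"linear":[-0.0264, 0.0061, 0.0031],"turn":5.05},{"linear":[-0.0257, 0.0084, 0.0031],"turn":5.05},{"linear":[-0.0249, 0.0107, 0.0031],"turn":5.05},{"linear":[-0.0239, 0.0128, 0.0031],"turn":5.05},
{"linear":[-0.0226, 0.0149, 0.0031],"turn":5.05},{"linear":[-0.0213, 0.0168, 0.0031],"turn":5.05},{"linear":[-0.0197, 0.0186, 0.0031],"turn":5.05},{"linear":[-0.018, 0.0203, 0.0031],"turn":5.05},{"linear":[-0.0161, 0.0218, 0.0031],"turn":5.05},{"linear":[-0.0141, 0.0231, 0.0031],"turn":5.05},{"linear":[-0.0121, 0.0243, 0.0031],"turn":5.05},{"linear":[-0.0099, 0.0252, 0.0031],"turn":5.05},
```

Request:
move_arm(
  rows=[
    {"linear":[-0.018,-0.02,0.003],"turn":5},
    {"linear":[-0.02,-0.018,0.003],"turn":5},
    {"linear":[-0.0215,-0.0165,0.003],"turn":5},
    {"linear":[-0.023,-0.0145,0.003],"turn":5},
    {"linear":[-0.024,-0.0125,0.003],"turn":5},
    {"linear":[-0.025,-0.01,0.003],"turn":5},
    {"linear":[-0.026,-0.008,0.003],"turn":5},
    {"linear":[-0.0265,-0.006,0.003],"turn":5},
  ],
  gripper=1,
)

```text
time: 0.82
tcp_pos: [376.9, 440.0, 376.2]
tool_rot: [[-0.386, 0.922, -0.004], [0.922, 0.386, 0.001], [0.003, -0.003, -1.0]]
wrist_force: [1.0, -0.0, -0.5]
width: 85.5
```

Request:
move_arm(
  rows=[
    {"linear":[-0.027,-0.0035,0.003],"turn":5},
    {"linear":[-0.027,-0.001,0.003],"turn":5},
    {"linear":[-0.027,0.0015,0.003],"turn":5},
    {"linear":[-0.027,0.004,0.003],"turn":5},
    {"linear":[-0.0265,0.006,0.003],"turn":5},
    {"linear":[-0.0255,0.0085,0.003],"turn":5},
    {"linear":[-0.025,0.0105,0.003],"turn":5},
    {"linear":[-0.024,0.013,0.003],"turn":5},
  ],
)

```text
time: 1.48
tcp_pos: [433.3, 219.7, 350.7]
tool_rot: [[0.33, 0.944, -0.004], [0.944, -0.33, 0.001], [-0.0, -0.004, -1.0]]
wrist_force: [0.1, -0.2, -0.4]
width: 85.3
```

```bash
python3 -c "
from h import *
plan([502,27,330],-57.34,8)"
```

```text
from [433.3 219.7 350.7] yawy -19.27 d [  68.7 -192.7  -20.7] turn 38.07 t 1.4833
{"linear":[-0.0199, 0.0161, 0.0025],"turn":4.76},{"linear":[-0.0185, 0.0177, 0.0025],"turn":4.76},{"linear":[-0.017, 0.0191, 0.0025],"turn":4.76},{"linear":[-0.0153, 0.0205, 0.0025],"turn":4.76},{"linear":[-0.0136, 0.0217, 0.0025],"turn":4.76},{"linear":[-0.0117, 0.0227, 0.0025],"turn":4.76},{"linear":[-0.0098, 0.0236, 0.0025],"turn":4.76},{"linear":[-0.0078, 0.0244, 0.0025],"turn":4.76},
```

Request:
move_arm(
  rows=[
    {"linear":[-0.02,0.016,0.0025],"turn":4.8},
    {"linear":[-0.0185,0.0175,0.0025],"turn":4.8},
    {"linear":[-0.017,0.019,0.0025],"turn":4.8},
    {"linear":[-0.0155,0.0205,0.0025],"turn":4.8},
    {"linear":[-0.0135,0.0215,0.0025],"turn":4.8},
    {"linear":[-0.0115,0.023,0.0025],"turn":4.8},
    {"linear":[-0.01,0.0235,0.0025],"turn":4.8},
    {"linear":[-0.008,0.0245,0.0025],"turn":4.8},
  ],
)

```text
time: 2.15
tcp_pos: [499.4, 15.5, 329.3]
tool_rot: [[0.862, 0.506, -0.004], [0.506, -0.862, 0.001], [-0.002, -0.003, -1.0]]
wrist_force: [0.3, 0.4, -0.1]
width: 85.4
```

```bash
python3 - <<'E'
from h import *
import pickle
plan([502,27,330],-57.34,1)
im=bot.get_image('wrist');pickle.dump(im,open('w1.pkl','wb'))
s=bot.get_state();print(s['tcp_pos'],s['joints'].round(2))
print(proj(im,[[502.3+x*np.cos(.5701)-y*np.sin(.5701),27.1+x*np.sin(.5701)+y*np.cos(.5701),4] for x,y in H]).round(1))
cv2.imwrite('pics/w1.png',im['frame'])
E
```

```text
from [499.4  15.5 329.3] yawy -59.59 d [ 2.6 11.5  0.7] turn -2.25 t 2.15
{"linear":[0.0081, -0.0086, -0.0007],"turn":-2.25},[500.52856629  10.8464383  329.50366869] [-0.5   0.5   0.53  2.2  -0.47  0.55 -0.68]
[[273.4 123.1]
 [342.5 120.3]
 [312.8 226.6]]
```

View pics/w1.png

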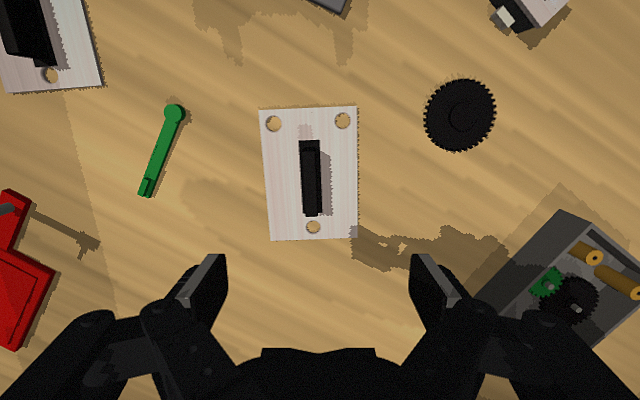

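The wrist view shows the three-hole plate with its holes at (273,123), (342,120) and (313,227), on the predicted pixels. The position holds, so I descend over the rib.

```bash
python3 -c "
from h import *
plan([502.8,27,230],-57.34,6)"
```

```text
from [500.5  10.8 329.5] yawy -60.23 d [  2.3  16.2 -99.5] turn -2.89 t 2.2
{"linear":[0.0017, -0.0022, 0.0166],"turn":-0.48},{"linear":[0.0017, -0.0021, 0.0166],"turn":-0.48},{"linear":[0.0017, -0.0021, 0.0166],"turn":-0.48},{"linear":[0.0018, -0.0021, 0.0166],"turn":-0.48},{"linear":[0.0018, -0.0021, 0.0166],"turn":-0.48},{"linear":[0.0018, -0.0021, 0.0166],"turn":-0.48},
```

Request:
move_arm(
  rows=[
    {"linear":[0.002,-0.002,0.0165],"turn":-0.5},
    {"linear":[0.002,-0.002,0.0165],"turn":-0.5},
    {"linear":[0.002,-0.002,0.0165],"turn":-0.5},
    {"linear":[0.002,-0.002,0.0165],"turn":-0.5},
    {"linear":[0.002,-0.002,0.0165],"turn":-0.5},
    {"linear":[0.002,-0.002,0.0165],"turn":-0.5},
    {"linear":[0,0,0],"turn":0},
    {"linear":[0,0,0],"turn":0},
  ],
)

```text
time: 2.87
tcp_pos: [506.4, 24.3, 226.7]
tool_rot: [[0.843, 0.538, 0.001], [0.538, -0.843, -0.002], [-0.0, 0.003, -1.0]]
wrist_force: [-0.8, -0.2, 0.1]
width: 85.2
```

```bash
python3 -c "
from h import *
plan([502.8,27,182],-57.34,4)
print(bot.get_state()['tool_rot'][:,2])"
```

```text
from [506.4  24.3 226.7] yawy -57.45 d [ -3.6   2.7 -44.7] turn -0.11 t 2.8667
{"linear":[-0.0004, -0.0011, 0.0112],"turn":-0.03},{"linear":[-0.0004, -0.0011, 0.0112],"turn":-0.03},{"linear":[-0.0004, -0.0011, 0.0112],"turn":-0.03},{"linear":[-0.0004, -0.0011, 0.0112],"turn":-0.03},[ 0.00137496 -0.00238329 -0.99999621]
```

Request:
move_arm(
  rows=[
    {"linear":[-0.0005,-0.001,0.01],"turn":0},
    {"linear":[-0.0005,-0.001,0.01],"turn":0},
    {"linear":[-0.0005,-0.001,0.01],"turn":0},
    {"linear":[-0.0005,-0.001,0.008],"turn":0},
    {"linear":[0,0,0.004],"turn":0},
    {"linear":[0,0,0],"turn":0},
    {"linear":[0,0,0],"turn":0},
    {"linear":[0,0,0],"turn":0},
  ],
)

```text
time: 3.53
tcp_pos: [503.7, 26.5, 186.4]
tool_rot: [[0.843, 0.538, 0.006], [0.538, -0.843, -0.002], [0.004, 0.005, -1.0]]
wrist_force: [0.8, 0.1, -0.7]
width: 85.2
```

```bash
python3 -c "
from h import *
plan([502.4,27.2,182],-57.34,1)
print(bot.get_state()['tool_rot'][:,2])
im=bot.get_image('wrist');cv2.imwrite('pics/w2.png',im['frame'])"
```

```text
from [503.7  26.5 186.4] yawy -57.47 d [-1.3  0.7 -4.4] turn -0.13 t 3.5333
{"linear":[-0.0007, -0.0013, 0.0044],"turn":-0.13},[ 0.00628092 -0.00202698 -0.99997822]
```

View pics/w2.png

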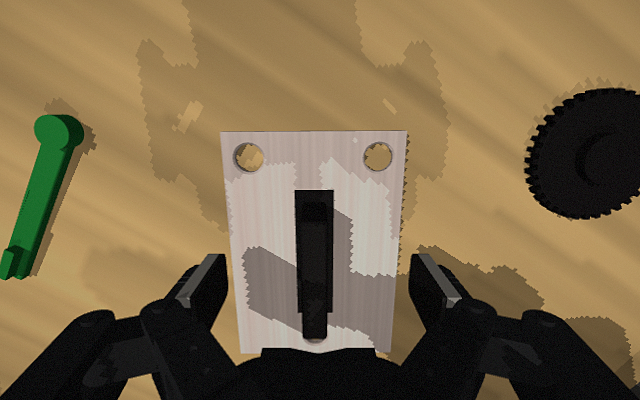

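The rib is centred between the fingers (rib x≈314, finger gap centred near 318). I go down the last 4 mm and close.

Request:
move_arm(
  rows=[
    {"linear":[-0.0005,-0.001,0.004],"turn":0},
    {"linear":[0,0,0],"turn":0},
    {"linear":[0,0,0],"turn":0},
    {"linear":[0,0,0],"turn":0},
    {"linear":[0,0,0],"turn":0},
    {"linear":[0,0,0],"turn":0},
    {"linear":[0,0,0],"turn":0},
    {"linear":[0,0,0],"turn":0},
  ],
  gripper=0,
  squeeze=70,
)

```text
time: 4.25
tcp_pos: [503.0, 27.3, 183.5]
tool_rot: [[0.843, 0.538, 0.008], [0.538, -0.843, -0.002], [0.006, 0.006, -1.0]]
wrist_force: [-0.6, 0.1, -1.6]
width: 10.7
```

Request:
move_arm(
  rows=[
    {"linear":[0,0,0],"turn":0},
    {"linear":[0,0,0],"turn":0},
    {"linear":[0,0,0],"turn":0},
    {"linear":[0,0,0],"turn":0},
    {"linear":[0,0,0],"turn":0},
    {"linear":[0,0,0],"turn":0},
    {"linear":[0,0,0],"turn":0},
    {"linear":[0,0,0],"turn":0},
  ],
)

```text
time: 4.92
tcp_pos: [503.0, 27.3, 183.5]
tool_rot: [[0.843, 0.538, 0.008], [0.538, -0.843, -0.002], [0.006, 0.006, -1.0]]
wrist_force: [0.1, 0.0, 1.2]
width: 10.7
```

Request:
move_arm(
  rows=[
    {"linear":[0,0,-0.005],"turn":0},
    {"linear":[0,0,-0.012],"turn":0},
    {"linear":[0,0,-0.02],"turn":0},
    {"linear":[0,0,-0.025],"turn":0},
    {"linear":[0,0,-0.025],"turn":0},
    {"linear":[0,0,-0.025],"turn":0},
    {"linear":[0,0,-0.02],"turn":0},
    {"linear":[0,0,-0.008],"turn":0},
  ],
)

```text
time: 5.58
tcp_pos: [500.4, 26.6, 327.9]
tool_rot: [[0.844, 0.536, -0.001], [0.536, -0.844, -0.002], [-0.002, 0.001, -1.0]]
wrist_force: [-0.5, -0.2, -2.6]
width: 10.6
```

```bash
python3 -c "
from h import *
plan([690,144,320],-57.34,10)
s=bot.get_state();print(s['tool_rot'][:,2],s['joints'].round(2),s['width'],s['wrist_force'])"
```

```text
from [500.4  26.6 327.9] yawy -57.59 d [189.6 117.4  -7.9] turn -0.25 t 5.5833
{"linear":[0.0223, 0.0003, 0.0008],"turn":-0.02},{"linear":[0.0223, 0.0003, 0.0008],"turn":-0.02},{"linear":[0.0223, 0.0003, 0.0008],"turn":-0.02},{"linear":[0.0223, 0.0003, 0.0008],"turn":-0.02},{"linear":[0.0223, 0.0003, 0.0008],"turn":-0.02},{"linear":[0.0223, 0.0003, 0.0008],"turn":-0.02},{"linear":[0.0223, 0.0003, 0.0008],"turn":-0.02},{"linear":[0.0223, 0.0003, 0.0008],"turn":-0.02},
{"linear":[0.0223, 0.0003, 0.0008],"turn":-0.02},{"linear":[0.0223, 0.0003, 0.0008],"turn":-0.02},[-7.18546034e-04 -1.91430119e-03 -9.99997910e-01] [-0.54  0.5   0.53  2.2  -0.47  0.55 -0.66] 10.563160944035758 [-0.49092899 -0.18878033 -2.59261092]
```

Request:
move_arm(
  rows=[
    {"linear":[0.012,0,0],"turn":0},
    {"linear":[0.022,0,0],"turn":0},
    {"linear":[0.028,0,0],"turn":0},
    {"linear":[0.03,0,0],"turn":0},
    {"linear":[0.03,0,0],"turn":0},
    {"linear":[0.03,0,0],"turn":0},
    {"linear":[0.024,0,0],"turn":0},
    {"linear":[0.015,0,0],"turn":0},
  ],
)

```text
time: 6.25
tcp_pos: [667.4, 136.3, 322.6]
tool_rot: [[0.845, 0.535, -0.006], [0.535, -0.845, 0.002], [-0.004, -0.005, -1.0]]
wrist_force: [1.1, -0.2, -1.2]
width: 10.6
```

Request:
move_arm(
  rows=[
    {"linear":[0.012,0,0],"turn":0},
    {"linear":[0.008,0,0],"turn":0},
    {"linear":[0.002,0,0],"turn":0},
    {"linear":[0,0,0],"turn":0},
    {"linear":[0,0,0],"turn":0},
    {"linear":[0,0,0],"turn":0},
    {"linear":[0,0,0],"turn":0},
    {"linear":[0,0,0],"turn":0},
  ],
)

```text
time: 6.92
tcp_pos: [687.9, 152.4, 313.4]
tool_rot: [[0.843, 0.538, -0.014], [0.538, -0.843, 0.001], [-0.011, -0.009, -1.0]]
wrist_force: [0.6, -0.4, -2.4]
width: 11.0
```

```bash
python3 - <<'E'
from h import *
import pickle
np.set_printoptions(precision=4,suppress=True)
plan([690,144,313.5],-57.34,1)
s=bot.get_state();print(s['tool_rot'][:,2],s['joints'].round(2))
for n in('wrist','scene','top'):
    im=bot.get_image(n);pickle.dump(im,open(n+'3.pkl','wb'))
    if n=='wrist': w=im['frame']
    if n=='scene':
        p=proj(im,[690,144,130])[0];print(p);x,y=int(p[0]),int(p[1]);c=cv2.resize(im['frame'][y-60:y+60,x-70:x+70],(560,480),interpolation=cv2.INTER_CUBIC);cx=(x-70,y-60)
print('scene crop org',cx,'scale4')
cv2.imwrite('pics/w3.png',w);cv2.imwrite('pics/s3.png',c)
E
```

```text
from [687.9 152.4 313.4] yawy -57.44 d [ 2.1 -8.4  0.1] turn -0.1 t 6.9167
{"linear":[-0.0028, 0.0082, -0.0001],"turn":-0.10},[-0.0143  0.0013 -0.9999] [-0.62  0.73  0.54  1.74 -0.49  0.82 -0.85]
[381.5653 245.1754]
scene crop org (311, 185) scale4
```

View pics/w3.png

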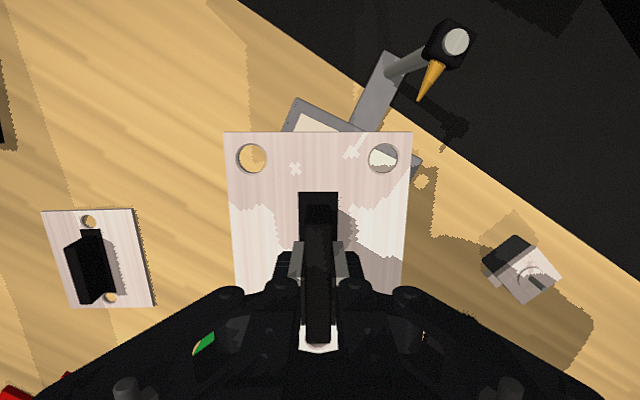

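View pics/s3.png

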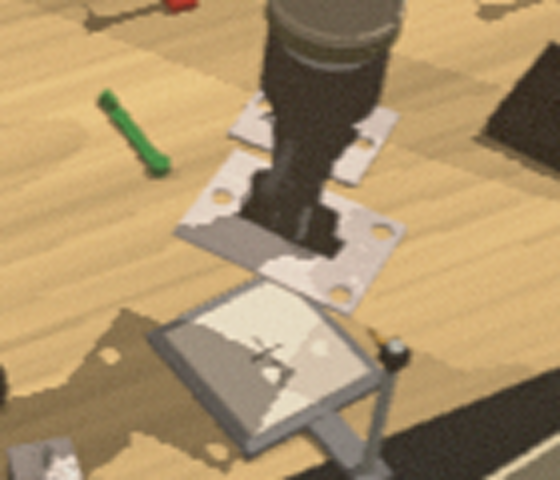

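In the wrist view the plate's front holes are at (252,158) and (383,158), the pad's far corner shows at (305,110), and the pointer tip is at (419,100), clear of the plate. Next I measure the held plate's plane and position from wrist depth.

```bash
cat >> h.py <<'E'
def plate(im,holes,poly=[(232,137),(405,137),(402,235),(345,235),(345,188),(292,188),(292,235),(238,235)]):
    # plane of the plate top from depth; world pose of the plate from two front holes (hole0 left, hole1 right)
    K,d,R,t=cam(im);m=np.zeros((400,640),np.uint8);cv2.fillPoly(m,[np.array(poly)],1)
    for h in holes: cv2.circle(m,tuple(int(v) for v in h),24,0,-1)
    v,u=np.nonzero(m);z=im['depth'][v,u];k=z>0;n=cv2.undistortPoints(np.c_[u,v][k].astype(float).reshape(-1,1,2),K,d).reshape(-1,2)
    P=(np.c_[n,np.ones(len(n))]*z[k][:,None]-t)@R
    for _ in range(4):
        c=P.mean(0);nn=np.linalg.svd(P-c,full_matrices=False)[2][2];r=(P-c)@nn;P=P[abs(r)<2.5*max(r.std(),.2)]
    nn*=np.sign(nn[2]);o=-R.T@t;q=cv2.undistortPoints(np.array(holes,float).reshape(-1,1,2),K,d).reshape(-1,2)
    ray=np.c_[q,np.ones(2)]@R;X=o+ray*(((c-o)@nn)/(ray@nn))[:,None]
    ey=X[0]-X[1];L=np.linalg.norm(ey);ey/=L;ex=np.cross(ey,nn)
    ctr=X.mean(0)-52*ex-4*nn
    print('tilt mrad',(nn[:2]*1e3).round(1),'rms',round(r.std(),2),'hole gap',round(L,1),'underside ctr',ctr.round(1),'yaw',np.degrees(np.arctan2(ex[1],ex[0])).round(2))
    return ctr,ex,ey,nn
E
python3 - <<'E'
from h import *
import pickle
im=pickle.load(open('wrist3.pkl','rb'));plate(im,[(252,158),(383,158)])
# pointer tip and pad top
K,d,R,t=cam(im)
print('tip@130',onz(im,[(419,100)],130))
g=pickle.load(open('top0.pkl','rb'))
E
```

```text
tilt mrad [19.3 -0.5] rms 0.58 hole gap 63.3 underside ctr [683.5 152.1 130.6] yaw 32.56
tip@130 [[775.52966138 154.52124635 130.        ]]
```

The plate is tilted 1.1° and its centre is about 10 mm off the mark. The pointer tip checks out at 86.2 mm from the pad middle. I correct the position and see how tilt responds to moves.

Request:
move_arm(
  rows=[
    {"linear":[0,0.004,-0.006],"turn":0},
    {"linear":[0,0.004,-0.006],"turn":0},
    {"linear":[0,0,-0.006],"turn":0},
    {"linear":[0,0,-0.006],"turn":0},
    {"linear":[0,0,-0.006],"turn":0},
    {"linear":[0,0,-0.006],"turn":0},
    {"linear":[0,0,0],"turn":0},
    {"linear":[0,0,0],"turn":0},
  ],
)

```text
time: 7.73
tcp_pos: [693.8, 144.3, 355.7]
tool_rot: [[0.843, 0.538, -0.011], [0.538, -0.843, 0.002], [-0.008, -0.008, -1.0]]
wrist_force: [0.7, 0.6, -1.5]
width: 10.6
```

```bash
python3 -c "
from h import *
plan([692.5,144,312.8],-57.34,1)
s=bot.get_state();print(s['tool_rot'][:,2],s['qvel'].round(3))"
```

```text
from [693.8 144.3 355.7] yawy -57.48 d [ -1.3  -0.3 -42.9] turn -0.14 t 7.7333
{"linear":[-0.0009, -0.0001, 0.043],"turn":-0.14},[-0.01078813  0.00234846 -0.99993905] [-0.004 -0.014  0.004 -0.01   0.005  0.008 -0.005]
```

Request:
move_arm(
  rows=[
    {"linear":[0,0,0],"turn":0},
    {"linear":[0,0,0],"turn":0},
    {"linear":[0,0,0],"turn":0},
    {"linear":[0,0,0],"turn":0},
    {"linear":[0,0,0.018],"turn":0},
    {"linear":[0,0,0],"turn":0},
    {"linear":[0,0,0],"turn":0},
    {"linear":[0,0,0],"turn":0},
  ],
)

```text
time: 8.4
tcp_pos: [693.2, 145.0, 336.7]
tool_rot: [[0.843, 0.538, -0.013], [0.538, -0.843, 0.002], [-0.009, -0.009, -1.0]]
wrist_force: [-0.4, -0.3, -2.7]
width: 10.6
```

```bash
python3 -c "
from h import *
plan([692.5,144,312.8],-57.34,1)
s=bot.get_state();print(s['tool_rot'][:,2],s['qvel'].round(3))"
```

```text
from [693.2 145.  336.7] yawy -57.44 d [ -0.7  -1.  -23.9] turn -0.1 t 8.4
{"linear":[-0.0009, 0.0007, 0.0239],"turn":-0.10},[-0.01263456  0.00213789 -0.9999179 ] [ 0.002 -0.006  0.01  -0.013  0.005  0.009 -0.003]
```

Request:
move_arm(
  rows=[
    {"linear":[-0.001,0.0005,0.011],"turn":0},
    {"linear":[0,0,0.011],"turn":0},
    {"linear":[0,0,0],"turn":0},
    {"linear":[0,0,0],"turn":0},
    {"linear":[0,0,0],"turn":0},
    {"linear":[0,0,0],"turn":0},
    {"linear":[0,0,0],"turn":0},
    {"linear":[0,0,0],"turn":0},
  ],
)

```text
time: 9.07
tcp_pos: [692.8, 143.8, 313.9]
tool_rot: [[0.843, 0.538, -0.011], [0.538, -0.843, 0.002], [-0.008, -0.008, -1.0]]
wrist_force: [1.0, -0.2, -1.0]
width: 10.3
```

```bash
python3 - <<'E'
from h import *
import pickle
np.set_printoptions(precision=4,suppress=True)
plan([693,144,312.8],-57.34,1)
s=bot.get_state();print(s['tool_rot'][:,2])
im=bot.get_image('wrist');pickle.dump(im,open('w4.pkl','wb'))
plate(im,[(252,158),(383,158)])
g=pickle.load(open('wrist3.pkl','rb'));print('img diff near holes',np.abs(im['frame'][130:190,230:405].astype(int)-g['frame'][130:190,230:405]).mean())
E
```

```text
from [692.8 143.8 313.9] yawy -57.45 d [ 0.2  0.2 -1.1] turn -0.11 t 9.0667
{"linear":[0.0003, -0.0, 0.001],"turn":-0.11},[-0.0112  0.0022 -0.9999]
tilt mrad [16.2 -1.8] rms 0.57 hole gap 63.2 underside ctr [688.9 143.7 130.9] yaw 32.56
img diff near holes 6.679142857142857
```

The plate is within 1.2 mm of the mark. One small nudge, then hold for well over 2 s.

Request:
move_arm(
  rows=[
    {"linear":[0.001,0,0.001],"turn":0},
    {"linear":[0,0,0],"turn":0},
    {"linear":[0,0,0],"turn":0},
    {"linear":[0,0,0],"turn":0},
    {"linear":[0,0,0],"turn":0},
    {"linear":[0,0,0],"turn":0},
    {"linear":[0,0,0],"turn":0},
    {"linear":[0,0,0],"turn":0},
  ],
)

```text
time: 9.78
tcp_pos: [693.8, 144.5, 313.5]
tool_rot: [[0.843, 0.538, -0.01], [0.538, -0.843, 0.003], [-0.007, -0.008, -1.0]]
wrist_force: [-0.1, 0.2, -1.8]
width: 10.7
```

Request:
move_arm(
  rows=[
    {"linear":[0,0,0],"turn":0},
    {"linear":[0,0,0],"turn":0},
    {"linear":[0,0,0],"turn":0},
    {"linear":[0,0,0],"turn":0},
    {"linear":[0,0,0],"turn":0},
    {"linear":[0,0,0],"turn":0},
    {"linear":[0,0,0],"turn":0},
    {"linear":[0,0,0],"turn":0},
  ],
)

```text
time: 10.45
tcp_pos: [693.8, 144.5, 313.5]
tool_rot: [[0.843, 0.538, -0.01], [0.538, -0.843, 0.003], [-0.007, -0.008, -1.0]]
wrist_force: [0.2, -0.0, -1.7]
width: 10.9
```

Request:
move_arm(
  rows=[
    {"linear":[0,0,0],"turn":0},
    {"linear":[0,0,0],"turn":0},
    {"linear":[0,0,0],"turn":0},
    {"linear":[0,0,0],"turn":0},
    {"linear":[0,0,0],"turn":0},
    {"linear":[0,0,0],"turn":0},
    {"linear":[0,0,0],"turn":0},
    {"linear":[0,0,0],"turn":0},
  ],
)

```text
time: 11.12
tcp_pos: [693.8, 144.5, 313.5]
tool_rot: [[0.843, 0.538, -0.01], [0.538, -0.843, 0.003], [-0.007, -0.008, -1.0]]
wrist_force: [0.7, -0.1, -1.6]
width: 10.8
```

Request:
move_arm(
  rows=[
    {"linear":[0,0,0],"turn":0},
    {"linear":[0,0,0],"turn":0},
    {"linear":[0,0,0],"turn":0},
    {"linear":[0,0,0],"turn":0},
    {"linear":[0,0,0],"turn":0},
    {"linear":[0,0,0],"turn":0},
    {"linear":[0,0,0],"turn":0},
    {"linear":[0,0,0],"turn":0},
  ],
)

```text
time: 11.78
tcp_pos: [693.8, 144.5, 313.5]
tool_rot: [[0.843, 0.538, -0.01], [0.538, -0.843, 0.003], [-0.007, -0.008, -1.0]]
wrist_force: [-0.2, -0.0, -1.7]
width: 10.4
```

Request:
move_arm(
  rows=[
    {"linear":[0,0,0],"turn":0},
    {"linear":[0,0,0],"turn":0},
    {"linear":[0,0,0],"turn":0},
    {"linear":[0,0,0],"turn":0},
    {"linear":[0,0,0],"turn":0},
    {"linear":[0,0,0],"turn":0},
    {"linear":[0,0,0],"turn":0},
    {"linear":[0,0,0],"turn":0},
  ],
)

```text
time: 12.45
tcp_pos: [693.8, 144.5, 313.5]
tool_rot: [[0.843, 0.538, -0.01], [0.538, -0.843, 0.003], [-0.007, -0.008, -1.0]]
wrist_force: [0.1, 0.9, -2.6]
width: 10.2
```

```bash
python3 - <<'E'
from h import *
import pickle
im=bot.get_image('wrist');plate(im,[(252,158),(383,158)])
plan([524,-253,280],-94.91,16)
E
```

```text
tilt mrad [15. -2.] rms 0.57 hole gap 63.3 underside ctr [690.2 144.4 130.6] yaw 32.57
from [693.8 144.5 313.5] yawy -57.44 d [-169.8 -397.5  -33.5] turn 37.47 t 12.5
{"linear":[-0.0223, 0.0152, 0.0021],"turn":2.34},{"linear":[-0.0217, 0.0161, 0.0021],"turn":2.34},{"linear":[-0.021, 0.017, 0.0021],"turn":2.34},{"linear":[-0.0203, 0.0179, 0.0021],"turn":2.34},{"linear":[-0.0195, 0.0187, 0.0021],"turn":2.34},{"linear":[-0.0187, 0.0195, 0.0021],"turn":2.34},{"linear":[-0.0179, 0.0202, 0.0021],"turn":2.34},{"linear":[-0.0171, 0.0209, 0.0021],"turn":2.34},
{"linear":[-0.0162, 0.0216, 0.002],"turn":2.34},{"linear":[-0.0153, 0.0222, 0.002],"turn":2.34},{"linear":[-0.0144, 0.0229, 0.002],"turn":2.34},{"linear":[-0.0135, 0.0234, 0.002],"turn":2.34},{"linear":[-0.0125, 0.024, 0.002],"turn":2.34},{"linear":[-0.0115, 0.0244, 0.002],"turn":2.34},{"linear":[-0.0105, 0.0249, 0.002],"turn":2.34},{"linear":[-0.0095, 0.0253, 0.002],"turn":2.34},
```

The check was held at (690.2, 144.4, 130.6) for about 2.7 s. Now I carry it to the unit at the same height.

Request:
move_arm(
  rows=[
    {"linear":[-0.012,0.008,0],"turn":1.5},
    {"linear":[-0.0215,0.016,0],"turn":2.3},
    {"linear":[-0.021,0.017,0],"turn":2.3},
    {"linear":[-0.0205,0.018,0],"turn":2.3},
    {"linear":[-0.0195,0.0185,0],"turn":2.3},
    {"linear":[-0.0185,0.0195,0],"turn":2.3},
    {"linear":[-0.018,0.02,0],"turn":2.3},
    {"linear":[-0.017,0.021,0],"turn":2.3},
  ],
)

```text
time: 13.17
tcp_pos: [611.8, -47.3, 312.8]
tool_rot: [[0.969, 0.248, -0.009], [0.248, -0.969, 0.004], [-0.007, -0.006, -1.0]]
wrist_force: [0.8, 0.7, -0.7]
width: 10.7
```

Request:
move_arm(
  rows=[
    {"linear":[-0.016,0.0215,0],"turn":2.3},
    {"linear":[-0.0155,0.022,0],"turn":2.3},
    {"linear":[-0.0145,0.023,0],"turn":2.3},
    {"linear":[-0.0135,0.0235,0],"turn":2.3},
    {"linear":[-0.0125,0.024,0],"turn":2.3},
    {"linear":[-0.0115,0.0245,0],"turn":2.3},
    {"linear":[-0.008,0.018,0],"turn":1.5},
    {"linear":[-0.004,0.01,0],"turn":1},
  ],
)

```text
time: 13.83
tcp_pos: [523.4, -241.1, 315.3]
tool_rot: [[0.998, -0.068, -0.007], [-0.068, -0.998, 0.001], [-0.007, -0.0, -1.0]]
wrist_force: [0.3, -0.5, -1.1]
width: 10.7
```

Request:
move_arm(
  rows=[
    {"linear":[0,0,0],"turn":0},
    {"linear":[0,0,0],"turn":0},
    {"linear":[0,0,0],"turn":0},
    {"linear":[0,0,0],"turn":0},
    {"linear":[0,0,0],"turn":0},
    {"linear":[0,0,0],"turn":0},
    {"linear":[0,0,0],"turn":0},
    {"linear":[0,0,0],"turn":0},
  ],
)

```text
time: 14.5
tcp_pos: [524.1, -238.5, 315.2]
tool_rot: [[0.998, -0.065, -0.007], [-0.065, -0.998, 0.002], [-0.007, -0.002, -1.0]]
wrist_force: [0.5, -0.2, -2.5]
width: 10.6
```

```bash
python3 - <<'E'
from h import *
im=bot.get_image('wrist');plate(im,[(252,158),(383,158)])
plan([524,-253,280],-94.91,8)
E
```

```text
tilt mrad [11.5 -4.9] rms 0.57 hole gap 63.2 underside ctr [ 520.8 -237.3  132.4] yaw -3.72
from [ 524.1 -238.4  315.2] yawy -93.73 d [ -0.1 -14.6 -35.2] turn 1.18 t 14.55
{"linear":[0.0001, 0.0018, 0.0044],"turn":0.15},{"linear":[0.0001, 0.0018, 0.0044],"turn":0.15},{"linear":[0.0001, 0.0018, 0.0044],"turn":0.15},{"linear":[0.0001, 0.0018, 0.0044],"turn":0.15},{"linear":[0.0002, 0.0018, 0.0044],"turn":0.15},{"linear":[0.0002, 0.0018, 0.0044],"turn":0.15},{"linear":[0.0002, 0.0018, 0.0044],"turn":0.15},{"linear":[0.0002, 0.0018, 0.0044],"turn":0.15},
```

Request:
move_arm(
  rows=[
    {"linear":[0,0.008,0],"turn":0.6},
    {"linear":[0,0.008,0],"turn":0.6},
    {"linear":[0,0,0.01],"turn":0},
    {"linear":[0,0,0.012],"turn":0},
    {"linear":[0,0,0.01],"turn":0},
    {"linear":[0,0,0.006],"turn":0},
    {"linear":[0,0,0],"turn":0},
    {"linear":[0,0,0],"turn":0},
  ],
)

```text
time: 15.22
tcp_pos: [522.2, -256.4, 271.7]
tool_rot: [[0.996, -0.089, -0.009], [-0.089, -0.996, 0.003], [-0.009, -0.002, -1.0]]
wrist_force: [-0.0, -0.0, -1.0]
width: 10.7
```

```bash
python3 - <<'E'
from h import *
import pickle
im=bot.get_image('wrist');pickle.dump(im,open('w5.pkl','wb'));plate(im,[(252,158),(383,158)])
sc=bot.get_image('top');pickle.dump(sc,open('t5.pkl','wb'))
s=bot.get_state();print(s['tcp_pos'],s['tool_rot'][:,2])
f=im['frame'];o=np.zeros((600,800,3),np.uint8)
o[:400,:640]=f
o[400:600,:300]=cv2.resize(f[133:183,215:290],(300,200),interpolation=cv2.INTER_CUBIC)
o[400:600,310:610]=cv2.resize(f[133:183,345:420],(300,200),interpolation=cv2.INTER_CUBIC)
cv2.imwrite('pics/w5.png',o)
E
```

```text
tilt mrad [12.8 -5.8] rms 0.57 hole gap 63.2 underside ctr [ 518.6 -255.1   88.9] yaw -5.1
[ 522.38323405 -256.3345853   272.26961964] [-0.00823035  0.00248231 -0.99996305]
```

View pics/w5.png

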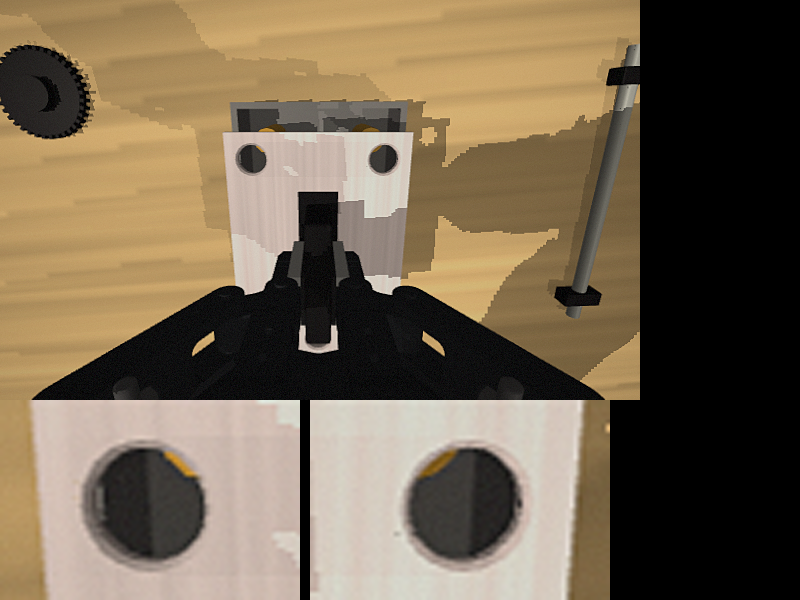

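The wrist view shows the plate above the unit, with the unit's far wall corners at about (231,103) and (407,101). I cross-check the unit pose from this near view.

```bash
python3 - <<'E'
from h import *
import pickle
np.set_printoptions(precision=1,suppress=True)
im=pickle.load(open('w5.pkl','rb'))
X=onz(im,[(231,103),(407,101)],40);print(X,'len',np.linalg.norm(X[0]-X[1]))
print('unit from far corners',fit([[75,55],[75,-55]],X))
a=np.radians(-4.91);R=np.array([[np.cos(a),-np.sin(a)],[np.sin(a),np.cos(a)]])
W=lambda l,z:[*(R@np.array(l)+[521.8,-254.7]),z]
print('predicted corners',proj(im,[W((75,55),40),W((75,-55),40)]),'boss far edges',proj(im,[W((60,32),46),W((60,-32),46)]))
f=im['frame'][90:140,215:425];cv2.imwrite('pics/w5c.png',cv2.resize(f,None,fx=3.8,fy=3.8,interpolation=cv2.INTER_CUBIC))
E
```

```text
[[ 600.8 -208.4   40. ]
 [ 592.3 -317.1   40. ]] len 109.01858504640175
unit from far corners (array([ 521.8, -256.9]), np.float64(-4.462769864316168), array([0.5, 0.5]))
predicted corners [[227.6 102.6]
 [405.1 102. ]] boss far edges [[264.3 127.9]
 [368.4 127.5]]
```

View pics/w5c.png

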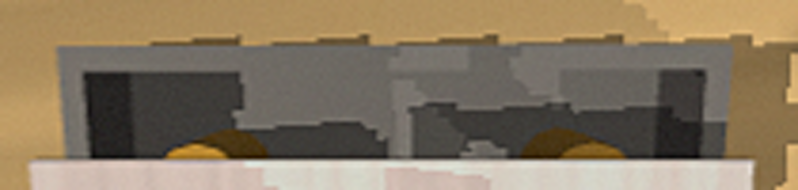

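Near view: boss tops at about (267,128) and (371.6,128), some 3 px right of prediction. In the wrist frame that puts the unit at about (521.9, -256.4), so the plate needs about (+3, -1.3) mm and 23 mm down.

Request:
move_arm(
  rows=[
    {"linear":[0.003,0.001,0],"turn":0},
    {"linear":[0,0,0.005],"turn":0},
    {"linear":[0,0,0.006],"turn":0},
    {"linear":[0,0,0.005],"turn":0},
    {"linear":[0,0,0.003],"turn":0},
    {"linear":[0,0,0],"turn":0},
    {"linear":[0,0,0],"turn":0},
    {"linear":[0,0,0],"turn":0},
  ],
)

```text
time: 15.98
tcp_pos: [526.1, -257.4, 252.2]
tool_rot: [[0.996, -0.088, -0.006], [-0.088, -0.996, 0.002], [-0.006, -0.001, -1.0]]
wrist_force: [-0.6, 0.2, -1.5]
width: 10.6
```

```bash
python3 - <<'E'
from h import *
import pickle
np.set_printoptions(precision=1,suppress=True)
im=bot.get_image('wrist');pickle.dump(im,open('w6.pkl','wb'));plate(im,[(252,158),(383,158)])
s=bot.get_state();print(s['tcp_pos'],s['tool_rot'][:,2]*1e3,s['qvel'].max())
t=bot.get_image('top');pickle.dump(t,open('t6.pkl','wb'))
sc=bot.get_image('scene');pickle.dump(sc,open('s6.pkl','wb'))
a=np.radians(-4.91);R=np.array([[np.cos(a),-np.sin(a)],[np.sin(a),np.cos(a)]])
W=lambda l,z:[*(R@np.array(l)+[521.8,-256.4]),z]
for y in(32,-32):print('thread px',proj(im,[W((52,y),46),W((52,y),70)]))
f=im['frame'];o=np.zeros((560,800,3),np.uint8)
o[:380,:]=cv2.resize(f[90:185,215:415],(800,380),interpolation=cv2.INTER_CUBIC)
x,y=map(int,proj(sc,[W((0,0),66)])[0]);o[380:560,:266]=cv2.resize(sc['frame'][y-30:y+30,x-44:x+44],(266,180),interpolation=cv2.INTER_CUBIC)
x,y=map(int,proj(t,[W((0,0),66)])[0]);o[380:560,300:566]=cv2.resize(t['frame'][y-30:y+30,x-44:x+44],(266,180),interpolation=cv2.INTER_CUBIC)
cv2.imwrite('pics/w6.png',o)
E
```

```text
tilt mrad [11.  -5.2] rms 0.58 hole gap 63.2 underside ctr [ 522.9 -256.2   69.4] yaw -5.03
[ 526.1 -257.4  252.2] [   -6.2     1.9 -1000. ] 0.002376492302480344
thread px [[261.5 152.5]
 [252.9 159.5]]
thread px [[374.5 152.3]
 [382.9 159.3]]
```

View pics/w6.png

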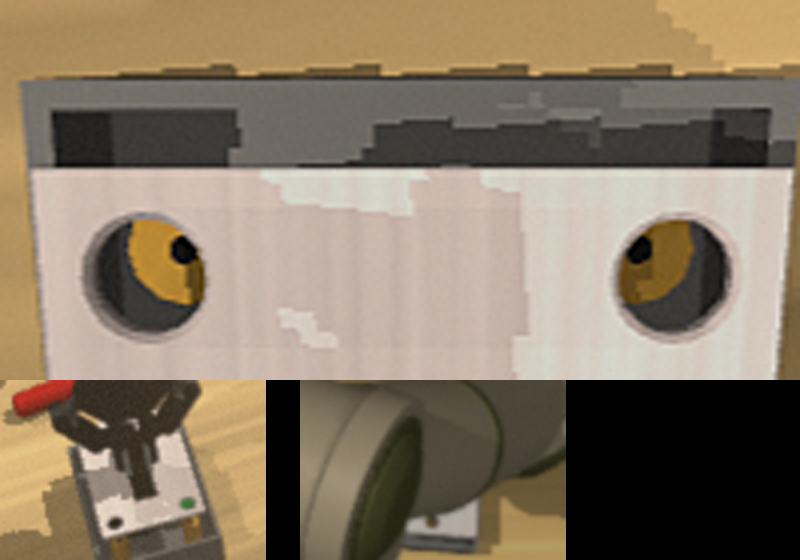

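Both front threads are visible through their holes at (260.3,152.5) and (374.8,152.5), with the holes centred at (251.8,159) and (384,159). I work out the residual.

```bash
python3 - <<'E'
from h import *
import pickle
np.set_printoptions(precision=2,suppress=True)
im=pickle.load(open('w6.pkl','rb'))
c,ex,ey,n=plate(im,[(251.8,159),(384,159)])
T=onz(im,[(260.3,152.5),(374.8,152.5)],46);print('gap',np.linalg.norm(T[0]-T[1]))
for h,t in zip(H,T):
    X=c+h[0]*ex+h[1]*ey;print(X,t,'err',X-t)
print('hole2',c-52*ex)
d=T[0]-T[1];u=np.array([d[1],-d[0],0])/np.linalg.norm(d);print('thread2',T.mean(0)-104*u)
E
```

```text
tilt mrad [11.  -5.2] rms 0.58 hole gap 63.9 underside ctr [ 522.4 -256.4   69.4] yaw -5.03
gap 64.85297647550827
[ 577.03 -229.05   68.92] [ 576.39 -228.31   46.  ] err [ 0.65 -0.74 22.92]
[ 571.42 -292.81   68.65] [ 570.74 -292.92   46.  ] err [ 0.68  0.11 22.65]
hole2 [ 470.63 -251.81   69.96]
thread2 [ 469.96 -251.56   46.  ]
```

The horizontal error is about 0.7 mm and the height about 23 mm. I lower the last 3 mm and settle.

Request:
move_arm(
  rows=[
    {"linear":[-0.0005,0,0.0015],"turn":0},
    {"linear":[0,0,0.0015],"turn":0},
    {"linear":[0,0,0],"turn":0},
    {"linear":[0,0,0],"turn":0},
    {"linear":[0,0,0],"turn":0},
    {"linear":[0,0,0],"turn":0},
    {"linear":[0,0,0],"turn":0},
    {"linear":[0,0,0],"turn":0},
  ],
)

```text
time: 16.8
tcp_pos: [525.7, -257.4, 249.6]
tool_rot: [[0.996, -0.088, -0.005], [-0.088, -0.996, 0.001], [-0.005, -0.001, -1.0]]
wrist_force: [-0.7, 0.3, -1.9]
width: 10.4
```

Request:
move_arm(
  rows=[
    {"linear":[0,0,0],"turn":0},
    {"linear":[0,0,0],"turn":0},
    {"linear":[0,0,0],"turn":0},
    {"linear":[0,0,0],"turn":0},
    {"linear":[0,0,0],"turn":0},
    {"linear":[0,0,0],"turn":0},
    {"linear":[0,0,0],"turn":0},
    {"linear":[0,0,0],"turn":0},
  ],
)

```text
time: 17.47
tcp_pos: [525.7, -257.4, 249.7]
tool_rot: [[0.996, -0.088, -0.005], [-0.088, -0.996, 0.001], [-0.005, -0.001, -1.0]]
wrist_force: [-0.6, 0.6, -2.0]
width: 11.0
```

```bash
python3 - <<'E'
from h import *
im=bot.get_image('wrist');plate(im,[(251.8,159),(384,159)])
s=bot.get_state();print(s['tcp_pos'],abs(s['qvel']).max(),s['time'],s['width'])
f=im['frame'];cv2.imwrite('pics/w7.png',cv2.resize(f[90:185,215:415],(800,380),interpolation=cv2.INTER_CUBIC))
E
```

```text
tilt mrad [ 9.1 -3.9] rms 0.57 hole gap 63.9 underside ctr [ 522.4 -256.5   66.9] yaw -5.01
[ 525.71819006 -257.36214991  249.71211769] 0.0018389883768252229 17.5167 10.686256770329095
```

View pics/w7.png

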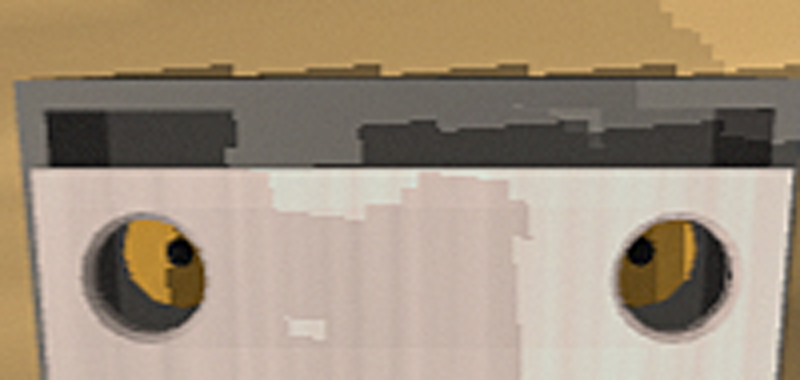

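Both front threads show whole through their holes, at crop (180,251) and (640,251). The underside is 21 mm above the bosses, the tilt is 0.6°, and the arm is still.

```bash
python3 -c "
from bench import bot
print(bot.sign_off())"
```

```text
the job is handed in; nothing more can be done
None
```

I handed the job in at 17.5 s. The arm is still holding the three-hole cover by its rib over the drive unit, about 21 mm above the bosses.

- **Burr check:** I held the cover still for about 2.7 s over the white light pad. Its underside centre measured within about 1 mm of the mark, at a height of 130.6 mm and a tilt of about 0.9°.
- **Final pose:** The holes were 0.6–1 mm from their bosses in plan, measured just before the last 3 mm of lowering. The tilt is about 0.6° and the arm was at rest. Both front threaded holes show whole in the wrist view. The rear hole is hidden by the gripper, so I placed it by geometry only, also at about 0.7 mm.
- **Disagreements:** The overhead and wrist cameras differed by about 1.8 mm in y on where the unit is. I used the wrist camera, which sees cover and bosses together. The small tilt built up during the arm moves and I did not fully remove it.
- **Contact:** The wrist readings showed only the cover's weight, with no sign of contact with the drive unit, and I saw nothing else moved.

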